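# Free a sample carousel and seat it on its drive studs

### The job

The tube carousel of the sample changer still rests on the tips of its drive studs. Pull the upright transport stop out of its slot and leave it on the desk about a hand's width or more from the changer. Then turn the carousel on its hub, without lifting it off, until its holes drop over the three studs, and press it down until it snaps fully home; do not disturb the bottle, the dish or the timer.

Things in the scene. Friction and masses are not known exactly. Their poses are not given: they have to be found in the camera images.
- changer: Sample changer, the fixed white machine: round housing 210 mm across, top 45 mm above the desk; origin on the desk under the hub's axis, z up. A console up to 37 mm high sticks out to 130 mm on its -x side; on its +x side a rear arm carries an upright slot.
- slot (a point): On the slot's floor, 118 mm from the hub's axis, 45 mm above the desk; axes as the changer's. Two upright cheeks, 13 mm thick, 48 mm high, from x = -20 to +20 mm of here, leave a 15 mm gap at y = 0, closed behind, open above and towards the hub.
- platter (a point): Centre of the platter's top face, on the hub's axis, 50 mm above the desk; axes as the changer's. The hub is 30 mm thick and 40 mm high from here, with three spring balls on its side.
- carousel: Loose grey round tube carousel, about 0.28 kg; origin on its axis in its underside, z up. Outer ring of 49 to 74 mm radius, 38 mm high, with 15 tube places; 8 mm plate inside it with three stud holes; closed centre boss of 24 mm radius, 46 mm high, over the hub. At the start it rests 14 mm above the platter on the stud tips, 0.36 rad or more from fitting; it fits in three positions.
- boss_top (a point): Centre of the carousel's flat boss top. When the holes are within about 0.05 rad of the studs the carousel drops some 6 mm by its weight and hangs on the spring balls about 8 mm above the platter, held from turning by the studs. Pressed straight down here with about 12 N it snaps home, underside on the platter.
- lug0 (a point): Middle of a solid rim lug of the carousel, on the carousel's +x side, 84 mm from the axis: 20 mm long outward (74 to 94 mm radius), 14 mm wide, 30 mm high (4 to 34 mm above the underside). Push a lug sideways to turn the carousel, either way; at the start that takes a few N. Seated, one of the three lugs stands in front of the slot.
- lug1 (a point): Middle of an equal lug, 120 degrees on from lug0 (counter-clockwise from above).
- lug2 (a point): Middle of an equal lug, 240 degrees on from lug0.
- hole0 (a point): Lower end of a 14 mm through hole in the carousel's plate, 36 mm from the axis in the direction of lug0; hole1 and hole2 lie likewise in the directions of lug1 and lug2.
- hole1 (a point): Lower end of the hole in the direction of lug1.
- hole2 (a point): Lower end of the hole in the direction of lug2.
- stud0_tip (a point): Tip of a fixed drive stud, 10 mm thick with a bevelled tip, 14 mm high from the platter, 36 mm from the hub's axis on the slot's side.
- stud1_tip (a point): Tip of an equal stud, 120 degrees on (counter-clockwise from above).
- stud2_tip (a point): Tip of an equal stud, 240 degrees on.
- transport_stop: Loose black upright plate, 50 mm along its x, 12 mm thick along its y, 85 mm high along z, 0.06 kg; origin at the centre of its foot. It stands loosely in the slot (x axes parallel), 37 mm of it above the cheeks; its inner end, 82 mm from the hub's axis, reaches into the path of the lugs, where a lug must come to rest.
- stop_top (a point): Centre of the transport stop's top edge, 85 mm above its foot; axes as the stop's. Grip it here across its 12 mm thickness.
- stop_mid (a point): Middle of the transport stop, 42.5 mm below its top edge. The desk right of the changer, between the dish and the bottle, is free as far as y = -0.30 m; its front edge is at x = 0.35 m. Small things up to 120 mm high stand along its back, behind x = 0.69 m.
- microscope: Large white microscope, fixed, left of the changer: fills x = 0.43 to 0.72, y = 0.25 to 0.47 m of the desk, up to 0.31 m high. Keep the arm clear of it.
- stain_bottle: Brown bottle with a white cap, 44 mm across, 92 mm high, on the right towards the back; origin in its base. Leave it alone.
- culture_dish: Closed round culture dish, 63 mm across, 14 mm high, on the right in front; origin in its base. Leave it alone.
- bench_timer: White bench timer, 64 mm wide, 30 mm deep, 62 mm high, on the left in front of the microscope; origin in its base. Leave it alone.

How it is judged:
By the outcome, as a careful person would: the job done as asked, in the order asked, and still so for the second after the job is handed in, with the robot touching nothing.
It also fails if it takes over 64 s, if anything falls off the work surface, if the arm or the gripper's body presses on something with over 40 N, if the wrist force passes 120 N, or if a joint passes its speed limit or range.

### The arm

A 6-joint arm with a two-finger parallel gripper is mounted at the origin on a cart in front of the work surface, level with it; the furniture and walls round the work are solid. World frame = base frame: x ahead of the robot, y to its left, z up, the work surface at z = 0. Lengths are in m, angles in rad, forces in N, time in s.
With the tool pointing down it reaches from about 0.325 to 0.925 m from the base axis. Payload 3.1 kg.
Tool frame: the origin (TCP) lies at the very end of the fingers, on their centre line; the grasp point (between the pads) lies 19 mm behind it; z points along the fingers, y is the line along which they close (so a half turn about z gives the same grasp; the last joint's range is limited). The gripper opens to 85 mm and grips with 20 to 120 N. Pads are 22 mm wide; open, the fingers measure 114 mm over their backs; the gripper's body (76 mm by 85 mm) begins 54 mm behind the grasp point. The pads swing forward as they close: fully open they stand 13 mm farther back than shut.
Start: joints at [1.039, 0.217, 1.613, -0, 1.311, -0.112], TCP at [0.255, 0.571, 0.231] pointing down, gripper open.
Joint ranges: [-2.75, 2.75], [-0.78, 2.1], [0.31, 2.55], [-1.13, 4.27], [0.13, 2.63], [-2.58, 2.58]. Speed limits (rad/s): [2.79, 2.79, 3.14, 3.14, 3.14, 3.14].

### API

Orientations are given as a rotation vector (axis times angle).
In Python, from workcell import manip gives the robot as it stands. The module is installed in compiled form; this text tells all that it offers.
- The arm moves only by the shell command python3 -m creep 'ROWS' [OPENING] [FORCE]. ROWS is JSON, a list of rows, each a list of 2 entries, a list of its own where there are three numbers: the shift along the world's x, y, z in m, then the turn about the world's z in degrees. A call has 1 to 20 rows; each row is the pose to reach, as a shift and turn from the pose commanded when the call began; what a row does not reach only later rows make up. A row lasts 1/12 s, in which the tool goes at most 41.7 mm and 7.16 degrees, less where a joint would pass 70% of its speed; a pose out of reach is approached as far as the arm can. A call with a gripper value outside its range is refused whole. OPENING is the closure in counts, from 0 (fully open) to 255 (shut), set as the call begins (- or left out, the last holds). The fingers move at their own pace and stop on an object; FORCE is the grip in N (left out, the last holds). Time passes only in rows, so rows that repeat a pose let the fingers close. It gives the time, the measured TCP pose, the force, the opening and the grip force at its end, in the units of the state.
- manip.get_state(): the state, without advancing time (a new reading comes with each control period).
- manip.grab_frame(name): name is "scene" or "top" or "wrist"; returns the picture (420x560x3 uint8, red, green, blue); there is no depth.
- manip.get_calibration(name): a dict with "camera_matrix" (3x3 intrinsics, pixels), "dist" ([k1, k2, p1, p2, k3] as OpenCV has them; the pictures are not rectified), "pose" (4x4, takes a point from camera to world coordinates). Camera axes: x right, y up, looking along -z (the intrinsics and any distortion apply to the point x, -y, -z); pixel columns grow to the right and rows downward; lengths in m; the calibration is good to about 2 mm. A picture is of the moment at which its call begins: read the wrist's pose just before it. get_calibration takes no time and is no camera call; for the wrist camera it gives the pose at the moment of the call.
- manip.hand_in(): hands the job in; it is judged then, once.
Trained networks look in the newest picture that a camera, given by its name, has taken for a name from the list of things; names that differ only in an ending like _2 or _b are one class to them, and where a whole thing is asked for, a point or a joint stands for the part that bears it (a point fixed in the world has none). Each returns a list of dicts, best first, with "p" (0 to 1); they miss things now and then, are a little off and sometimes report something else, mostly with a low value. They report only what shows in the picture. A call takes as long as a camera call.
- manip.recognise(camera, thing): "xyz" ([x, y, z] in m, in world coordinates, good to about 4 mm: the middle of the surface that is visible of it).
- manip.silhouettes(camera, thing): "mask" (420x560 bool, what is visible of it).
- manip.pinpoint(camera, thing): "xyz" ([x, y, z] in m, in world coordinates, good to about 4 mm: a listed point, or the origin of a listed thing).
The state is a dict: "time_s": time; "joint_pos": joint angles; "dq": joint speeds; "joint_torque": joint torques, N m; "position": TCP position; "ee_rot": TCP orientation; "force": force on the tool from outside, world axes, zero at the start; "ft_torque": the same for the moment, N m; "grip_width": finger opening in m; "grip_force": force on a finger pad.
Only numpy, scipy, OpenCV 4.12 (cv2) and the standard library are available. Lean on these libraries where they do the work, as an engineer would, in place of code of your own. Each camera call takes 0.05 s, during which the arm holds its last target. There are 200 camera calls.

## Working session

There is one attempt and no reset: what is moved stays moved. The work goes in short steps, Python scripts to look and compute and a shell command to move; the robot and the scene stay as the last step left them, time stands still between calls to the robot, and variables do not carry over. Pictures are saved under pics/ and viewed, at most 10 in all, crops included, and the job is handed in when it is done.

```bash
mkdir -p pics; python3 - <<'E'
from workcell import manip
import cv2,numpy as np
s=manip.get_state();print({k:np.round(v,3).tolist() for k,v in s.items() if k in('time_s','position','ee_rot','force','grip_width')})
for c in('top','scene'):
    im=manip.grab_frame(c);cv2.imwrite(f'pics/{c}0.png',im[:,:,::-1])
    for t in['changer','slot','platter','boss_top','lug0','lug1','lug2','stop_top','stop_mid','stain_bottle','culture_dish','bench_timer']:
        r=manip.pinpoint(c,t);print(c,t,[(np.round(d['xyz'],3).tolist(),round(d['p'],2)) for d in r[:3]])
E
```

```text
{'time_s': 0.0, 'position': [0.254, 0.57, 0.23], 'ee_rot': [-0.654, -3.072, 0.004], 'force': [0.852, -1.173, 0.331], 'grip_width': 0.085}
top changer [([0.532, -0.04, -0.004], 0.78), ([0.535, -0.044, 0.107], 0.65), ([0.641, -0.019, 0.089], 0.56)]
top slot [([0.649, -0.015, 0.046], 0.58), ([0.505, -0.063, 0.064], 0.33)]
top platter [([0.534, -0.042, 0.053], 0.83)]
top boss_top [([0.533, -0.048, 0.109], 0.89)]
top lug0 [([0.607, -0.073, 0.086], 0.95), ([0.526, 0.044, 0.082], 0.92), ([0.467, -0.087, 0.083], 0.56)]
top lug1 [([0.607, -0.073, 0.086], 0.95), ([0.526, 0.044, 0.082], 0.92), ([0.467, -0.087, 0.083], 0.56)]
top lug2 [([0.607, -0.073, 0.086], 0.95), ([0.526, 0.044, 0.082], 0.92), ([0.467, -0.087, 0.083], 0.56)]
top stop_top [([0.638, -0.01, 0.127], 0.5)]
top stop_mid [([0.639, -0.018, 0.088], 0.77), ([0.637, -0.013, 0.127], 0.75)]
top stain_bottle [([0.639, -0.25, -0.002], 0.81)]
top culture_dish [([0.376, -0.247, -0.001], 0.73)]
top bench_timer []
scene changer [([0.536, -0.039, 0.004], 0.88)]
scene slot [([0.644, -0.016, 0.046], 0.65)]
scene platter [([0.648, -0.016, 0.043], 0.23)]
scene boss_top [([0.53, -0.043, 0.11], 0.84)]
scene lug0 [([0.612, -0.076, 0.082], 0.81), ([0.467, -0.085, 0.086], 0.64), ([0.523, 0.044, 0.087], 0.61)]
scene lug1 [([0.612, -0.076, 0.082], 0.81), ([0.467, -0.085, 0.086], 0.64), ([0.523, 0.044, 0.087], 0.61)]
scene lug2 [([0.612, -0.076, 0.082], 0.81), ([0.467, -0.085, 0.086], 0.64), ([0.523, 0.044, 0.087], 0.61)]
scene stop_top []
scene stop_mid [([0.636, -0.02, 0.091], 0.7)]
scene stain_bottle [([0.639, -0.253, 0.003], 0.84), ([0.564, -0.055, 0.061], 0.61), ([0.53, -0.042, 0.065], 0.59)]
scene culture_dish [([0.378, -0.251, -0.001], 0.56), ([0.609, -0.076, 0.082], 0.41)]
scene bench_timer [([0.418, 0.458, 0.001], 0.72)]
```

```bash
python3 -c "
import cv2,numpy as np
cv2.imwrite('pics/both0.png',cv2.resize(np.hstack([cv2.imread('pics/top0.png'),cv2.imread('pics/scene0.png')]),(800,300),interpolation=cv2.INTER_AREA))"
```

```text
(no output)
```

View pics/top0.png

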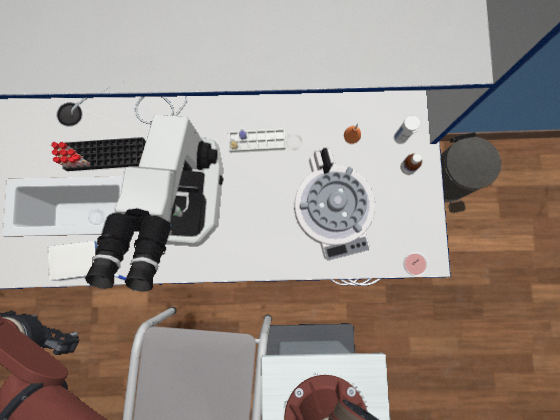

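View pics/scene0.png

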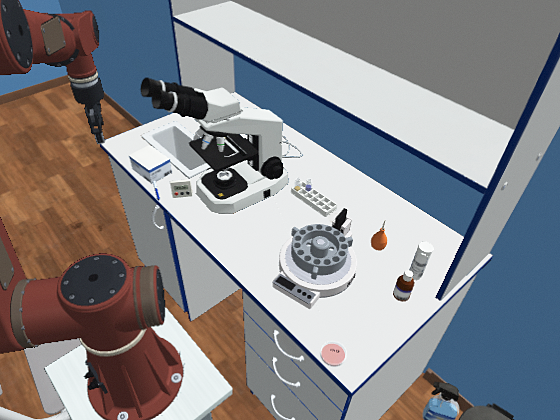

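The top view shows the changer at about (336,203) and the stop in its slot at (325,157). The bottle is at (413,162) and the dish at (415,264). The lugs match what the networks report. The hub is at about (0.533,-0.0425) and the slot yaw is about 13.5°. The lugs sit at about -24.5° + k·120°, so the carousel needs about +38°. I'll move first around the front of the microscope.

```bash
python3 -m creep '[[[0,-0.25,0.10],10],[[0,-0.25,0.10],20],[[0,-0.25,0.10],30],[[0,-0.25,0.10],37.5],[[0,-0.25,0.10],37.5],[[0,-0.25,0.10],37.5],[[0,-0.25,0.10],37.5],[[0.046,-0.39,0.10],37.5],[[0.046,-0.39,0.10],37.5],[[0.046,-0.39,0.10],37.5],[[0.046,-0.39,0.10],37.5],[[0.146,-0.54,0.07],37.5],[[0.146,-0.54,0.07],37.5],[[0.146,-0.54,0.07],37.5],[[0.146,-0.54,0.07],37.5],[[0.146,-0.54,0.07],37.5],[[0.24,-0.587,0.07],37.5],[[0.24,-0.587,0.07],37.5],[[0.24,-0.587,0.07],37.5],[[0.24,-0.587,0.07],37.5]]' 80 20
```

```text
time_s: 2.97
position: [0.4978, -0.0187, 0.301]
ee_rot: [-0.363, 3.12, -0.002]
force: [-0.4, -0.2, 0.7]
grip_width: 0.0586
grip_force: 0.0
```

```bash
cat > look.py <<'E'
from workcell import manip
import cv2,numpy as np,sys
name=sys.argv[1]; cams=sys.argv[2].split(','); things=sys.argv[3].split(',')
s=manip.get_state();print(round(s['time_s'],2),np.round(s['position'],4),np.round(s['force'],1))
for c in cams:
    im=manip.grab_frame(c);cv2.imwrite(f'pics/{name}_{c}.png',im[:,:,::-1])
    for t in things:
        r=manip.pinpoint(c,t);print(c,t,[(np.round(d['xyz'],4).tolist(),round(d['p'],2)) for d in r[:3]])
E
python3 look.py a wrist changer,slot,platter,boss_top,lug0,stop_top,stop_mid
```

```text
2.97 [ 0.4978 -0.0187  0.301 ] [-0.4 -0.2  0.7]
wrist changer []
wrist slot [([0.649, -0.0138, 0.0423], 0.82)]
wrist platter []
wrist boss_top [([0.5357, -0.0392, 0.1109], 0.7)]
wrist lug0 [([0.4654, -0.0902, 0.0887], 0.95), ([0.5224, 0.0402, 0.0827], 0.78), ([0.609, -0.0763, 0.0837], 0.68)]
wrist stop_top [([0.6336, -0.0204, 0.128], 0.64), ([0.5311, -0.0423, 0.1114], 0.64), ([0.6369, -0.0167, 0.0895], 0.36)]
wrist stop_mid [([0.6364, -0.0171, 0.0921], 0.93), ([0.5024, -0.0629, 0.0681], 0.16)]
```

View pics/a_wrist.png

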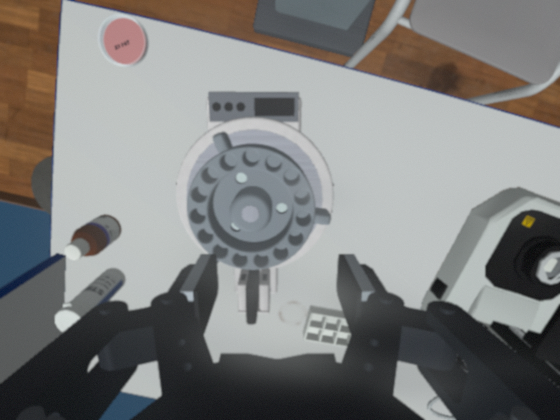

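Wrist view: the stop is at (252,297), lined up with the gripper. The carousel is at (250,205), with lugs at (222,142), (322,215) and one hidden near the stop. Next I approach the stop and grip it.

```bash
python3 -m creep '[[[0.139,0.002,-0.12],0],[[0.139,0.002,-0.12],0],[[0.139,0.002,-0.12],0],[[0.139,0.002,-0.12],0],[[0.139,0.002,-0.12],0],[[0.139,0.002,-0.16],0],[[0.139,0.002,-0.18],0],[[0.139,0.002,-0.199],0],[[0.139,0.002,-0.199],0],[[0.139,0.002,-0.199],0]]' && python3 -m creep '[[[0,0,0],0],[[0,0,0],0],[[0,0,0],0],[[0,0,0],0],[[0,0,0],0],[[0,0,0],0],[[0,0,0],0],[[0,0,0],0]]' 255 30
```

```text
time_s: 4.2
position: [0.6324, -0.0137, 0.1013]
ee_rot: [0.368, -3.117, -0.001]
force: [0.1, -0.8, 0.9]
grip_width: 0.0587
grip_force: 0.0
time_s: 4.87
position: [0.6355, -0.0159, 0.1046]
ee_rot: [-0.367, 3.116, -0.005]
force: [0.5, -5.0, 6.4]
grip_width: 0.0117
grip_force: 34.9
```

```bash
python3 -m creep '[[[0,0,0.015],0],[[0,0,0.03],0],[[0,0,0.05],0],[[0,0,0.08],0],[[0,0,0.11],0],[[0,0,0.11],0],[[0,0,0.11],0]]'; python3 look.py b wrist stop_top,stop_mid,lug0,boss_top
```

```text
time_s: 5.45
position: [0.6351, -0.0136, 0.2148]
ee_rot: [-0.367, 3.115, 0.001]
force: [-0.6, -0.3, -1.6]
grip_width: 0.0112
grip_force: 33.6
5.45 [ 0.6351 -0.0136  0.2148] [-0.6 -0.3 -1.6]
wrist stop_top [([0.6346, -0.0168, 0.239], 0.95), ([0.5329, -0.0404, 0.1106], 0.59), ([0.5283, 0.038, 0.081], 0.45)]
wrist stop_mid [([0.5323, -0.0068, 0.0619], 0.34)]
wrist lug0 [([0.611, -0.0749, 0.0865], 0.84), ([0.527, 0.0383, 0.082], 0.71)]
wrist boss_top []
```

View pics/b_wrist.png

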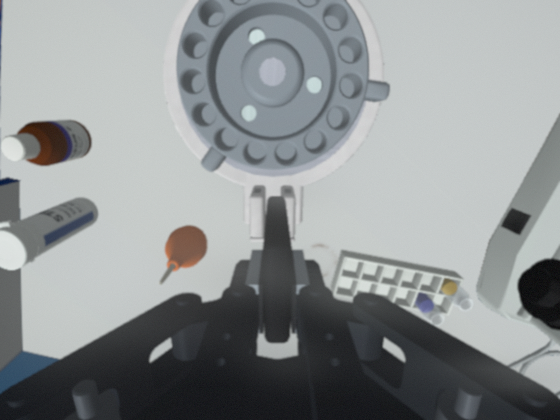

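Stop is at (276,265), out of the slot and gripped straight. The slot at (272,205) is empty. I'll carry it right, over free desk.

```bash
python3 -m creep '[[[-0.125,-0.256,0],-3],[[-0.125,-0.256,0],-6],[[-0.125,-0.256,0],-9],[[-0.125,-0.256,0],-13],[[-0.125,-0.256,0],-13],[[-0.125,-0.256,0],-13],[[-0.125,-0.256,0],-13],[[-0.125,-0.256,0],-13],[[-0.125,-0.256,-0.04],-13],[[-0.125,-0.256,-0.08],-13],[[-0.125,-0.256,-0.12],-13],[[-0.125,-0.256,-0.14],-13],[[-0.125,-0.256,-0.148],-13],[[-0.125,-0.256,-0.148],-13],[[-0.125,-0.256,-0.148],-13]]'; python3 look.py c scene stop_top,stop_mid,culture_dish,stain_bottle
```

```text
time_s: 6.95
position: [0.5087, -0.2698, 0.0637]
ee_rot: [0.012, -3.141, -0.001]
force: [0.8, 0.4, -1.1]
grip_width: 0.0117
grip_force: 33.7
6.95 [ 0.5087 -0.2698  0.0637] [ 0.8  0.4 -1.1]
scene stop_top [([0.5111, -0.2731, 0.0854], 0.76), ([0.5112, -0.2709, 0.0046], 0.27)]
scene stop_mid [([0.5065, -0.2714, 0.0533], 0.57), ([0.5104, -0.2718, 0.0872], 0.42)]
scene culture_dish [([0.3779, -0.2526, 0.0011], 0.73), ([0.5104, -0.27, 0.049], 0.43), ([0.5239, 0.0402, 0.0828], 0.28)]
scene stain_bottle [([0.6385, -0.2564, 0.0011], 0.61)]
```

```bash
python3 -m creep '[[[0,0,-0.001],0],[[0,0,-0.002],0],[[0,0,-0.003],0],[[0,0,-0.003],0],[[0,0,-0.003],0]]'
```

```text
time_s: 7.62
position: [0.5086, -0.2702, 0.0612]
ee_rot: [0.012, -3.141, -0.0]
force: [0.3, -0.5, -1.0]
grip_width: 0.0117
grip_force: 33.7
```

```bash
python3 -m creep '[[[0,0,-0.001],0],[[0,0,-0.001],0],[[0,0,-0.001],0]]'
```

```text
time_s: 7.87
position: [0.5086, -0.2702, 0.0602]
ee_rot: [0.012, -3.141, -0.0]
force: [0.8, -0.2, -0.0]
grip_width: 0.0112
grip_force: 33.7
```

```bash
python3 -m creep '[[[0,0,-0.001],0],[[0,0,-0.001],0],[[0,0,-0.001],0]]'
```

```text
time_s: 8.12
position: [0.5089, -0.2704, 0.0595]
ee_rot: [-0.012, 3.141, -0.001]
force: [0.5, 0.5, 0.6]
grip_width: 0.0117
grip_force: 33.9
```

```bash
python3 -m creep '[[[0,0,-0.001],0],[[0,0,-0.001],0],[[0,0,-0.001],0]]'
```

```text
time_s: 8.37
position: [0.509, -0.2705, 0.0595]
ee_rot: [-0.013, 3.142, -0.0]
force: [-1.7, 1.2, 4.7]
grip_width: 0.0114
grip_force: 34.7
```

Contact with the desk. Releasing.

```bash
python3 -m creep '[[[0,0,0],0],[[0,0,0],0],[[0,0,0],0],[[0,0,0],0],[[0,0,0],0],[[0,0,0.02],0],[[0,0,0.04],0],[[0,0,0.07],0],[[0,0,0.11],0],[[0,0,0.15],0],[[0,0,0.15],0],[[0,0,0.15],0]]' 135 20; python3 look.py d scene,top,wrist stop_top,stop_mid,boss_top,lug0,hole0,slot; python3 -c "
import cv2,numpy as np
a=cv2.imread('pics/d_scene.png');b=cv2.imread('pics/d_wrist.png');cv2.imwrite('pics/d.png',np.hstack([cv2.resize(a[200:380,250:450],(400,360)),cv2.resize(b,(400,300)).__class__ and cv2.copyMakeBorder(cv2.resize(b,(400,300)),0,60,0,0,0)]))"
```

```text
time_s: 9.37
position: [0.511, -0.2718, 0.2126]
ee_rot: [-0.012, 3.135, -0.008]
force: [-0.7, 0.2, -0.5]
grip_width: 0.0404
grip_force: 0.0
9.37 [ 0.511  -0.2718  0.2126] [-0.7  0.2 -0.5]
scene stop_top [([0.5108, -0.2726, 0.0833], 0.52)]
scene stop_mid [([0.5068, -0.274, 0.045], 0.54)]
scene boss_top [([0.5343, -0.0425, 0.1099], 0.98)]
scene lug0 [([0.5226, 0.0402, 0.0888], 0.84), ([0.4673, -0.0865, 0.0882], 0.73), ([0.6094, -0.0797, 0.082], 0.57)]
scene hole0 [([0.507, -0.0674, 0.0626], 0.88), ([0.5658, -0.057, 0.0628], 0.74), ([0.5291, -0.0057, 0.0654], 0.71)]
scene slot [([0.6462, -0.0176, 0.047], 0.98), ([0.5684, -0.0565, 0.0649], 0.6)]
top stop_top [([0.5106, -0.2642, 0.083], 0.57), ([0.5324, -0.0428, -0.0031], 0.2)]
top stop_mid [([0.6476, -0.0141, 0.0426], 0.74), ([0.5127, -0.2739, 0.0439], 0.71)]
top boss_top [([0.534, -0.0431, 0.1063], 0.74)]
top lug0 [([0.4668, -0.0898, 0.0787], 0.74), ([0.6059, -0.0753, 0.0854], 0.69), ([0.5177, -0.0764, 0.068], 0.65)]
top hole0 [([0.4997, -0.062, 0.066], 0.76), ([0.564, -0.0568, 0.0634], 0.71), ([0.53, -0.0074, 0.0643], 0.65)]
top slot [([0.6494, -0.0114, 0.0467], 0.71)]
wrist stop_top [([0.5077, -0.268, 0.0867], 0.96)]
wrist stop_mid []
wrist boss_top [([0.5337, -0.0419, 0.1075], 0.76)]
wrist lug0 [([0.6076, -0.0734, 0.0837], 0.96), ([0.4627, -0.0869, 0.0856], 0.94)]
wrist hole0 [([0.5319, -0.0104, 0.0631], 0.92), ([0.5038, -0.0617, 0.0656], 0.73), ([0.5638, -0.0539, 0.0656], 0.72)]
wrist slot [([0.6492, -0.0104, 0.0439], 0.57)]
```

View pics/d.png

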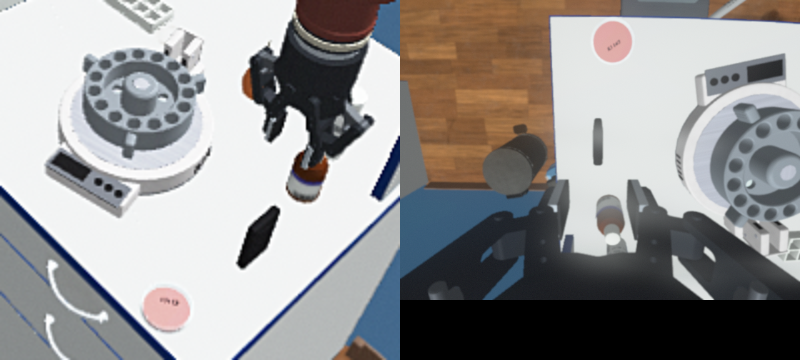

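The stop stands upright at (260,237) in the left crop, clear of everything. I'll go above the boss with the fingers pre-closed to fit inside the ring, then grip the boss and turn it.

```bash
python3 -m creep '[[[0.0225,0.2293,0],-7],[[0.0225,0.2293,0],-14],[[0.0225,0.2293,0],-21],[[0.0225,0.2293,0],-28],[[0.0225,0.2293,0],-35],[[0.0225,0.2293,0],-40],[[0.0225,0.2293,-0.03],-40],[[0.0225,0.2293,-0.06],-40],[[0.0225,0.2293,-0.06],-40],[[0.0225,0.2293,-0.06],-40],[[0.0225,0.2293,-0.06],-40],[[0.0225,0.2293,-0.06],-40]]' 81 20;  python3 look.py e wrist boss_top,hole0,lug0
```

```text
time_s: 11.42
position: [0.5328, -0.0418, 0.1505]
ee_rot: [1.063, 2.952, 0.001]
force: [1.3, 0.3, -0.5]
grip_width: 0.0584
grip_force: 0.0
11.42 [ 0.5328 -0.0418  0.1505] [ 1.3  0.3 -0.5]
wrist boss_top [([0.5333, -0.0384, 0.1115], 0.96)]
wrist hole0 [([0.532, -0.0083, 0.0626], 0.76), ([0.5011, -0.0616, 0.0645], 0.71), ([0.5631, -0.055, 0.0678], 0.63)]
wrist lug0 [([0.4637, -0.0878, 0.0858], 0.92), ([0.6073, -0.076, 0.0861], 0.78), ([0.5241, 0.0406, 0.081], 0.69)]
```

View pics/e_wrist.png

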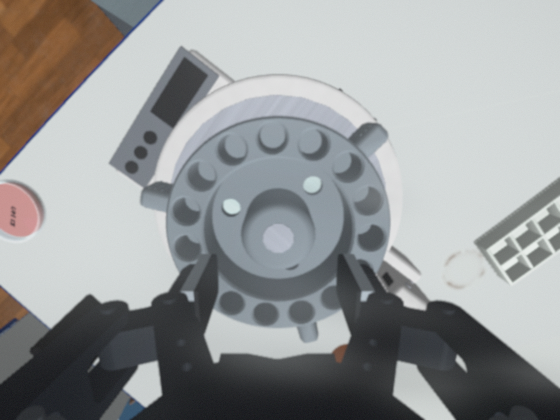

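The boss at (278,238) is centred between the fingertips (about 210 to 345). Descending.

```bash
python3 -m creep '[[[0,0,-0.02],0],[[0,0,-0.035],0],[[0,0,-0.045],0],[[0,0,-0.052],0],[[0,0,-0.058],0],[[0,0,-0.062],0],[[0,0,-0.062],0],[[0,0,-0.062],0]]'
```

```text
time_s: 12.28
position: [0.5315, -0.041, 0.0866]
ee_rot: [1.063, 2.956, 0.0]
force: [-0.6, -0.1, -0.9]
grip_width: 0.0579
grip_force: 0.0
```

```bash
python3 -m creep '[[[0.002,-0.001,-0.005],0],[[0.002,-0.001,-0.005],0],[[0.002,-0.001,-0.005],0],[[0.002,-0.001,-0.005],0],[[0.002,-0.001,-0.005],0],[[0.002,-0.001,-0.005],0]]' 255 20
```

```text
time_s: 12.78
position: [0.5344, -0.0422, 0.0828]
ee_rot: [1.062, 2.954, 0.0]
force: [-1.9, -0.5, 6.0]
grip_width: 0.0486
grip_force: 19.9
```

```bash
python3 -m creep '[[[0,0,0],4],[[0,0,0],8],[[0,0,0],12],[[0,0,0],16],[[0,0,0],20],[[0,0,0],20],[[0,0,0],20]]'; python3 look.py f wrist,scene lug0,boss_top
```

```text
time_s: 13.37
position: [0.5351, -0.0423, 0.0828]
ee_rot: [0.535, 3.092, -0.0]
force: [0.5, -0.1, 5.2]
grip_width: 0.0486
grip_force: 20.1
13.37 [ 0.5351 -0.0423  0.0828] [ 0.5 -0.1  5.2]
wrist lug0 [([0.4994, 0.0288, 0.0814], 0.71), ([0.4872, -0.1087, 0.0861], 0.64)]
wrist boss_top [([0.5352, -0.0398, 0.1102], 0.91)]
scene lug0 [([0.4954, 0.0338, 0.0834], 0.95), ([0.4874, -0.1084, 0.0867], 0.75), ([0.6166, -0.0502, 0.0815], 0.71)]
scene boss_top [([0.532, -0.0427, 0.1082], 0.93)]
```

```bash
python3 -m creep '[[[0,0,0],4],[[0,0,0],8],[[0,0,0],12],[[0,0,0],15],[[0,0,0],17],[[0,0,0],18.3],[[0,0,0],18.3],[[0,0,0],18.3]]'; python3 look.py g wrist,scene,top lug0,boss_top,slot
```

```text
time_s: 14.33
position: [0.5335, -0.0421, 0.0809]
ee_rot: [0.037, 3.141, -0.0]
force: [3.5, -0.2, -3.2]
grip_width: 0.0486
grip_force: 21.3
14.33 [ 0.5335 -0.0421  0.0809] [ 3.5 -0.2 -3.2]
wrist lug0 [([0.5087, -0.1201, 0.084], 0.65)]
wrist boss_top [([0.4758, 0.0149, 0.0799], 0.18)]
wrist slot []
scene lug0 [([0.6168, -0.0219, 0.0797], 0.8), ([0.5102, -0.1206, 0.0854], 0.77), ([0.473, 0.0209, 0.084], 0.56)]
scene boss_top [([0.53, -0.0414, 0.1062], 0.57)]
scene slot [([0.6454, -0.0172, 0.0442], 0.66)]
top lug0 [([0.5104, -0.1214, 0.0797], 0.73), ([0.6089, -0.0187, 0.0851], 0.71), ([0.4765, 0.0205, 0.0818], 0.63)]
top boss_top [([0.5315, -0.0426, 0.1052], 0.64)]
top slot [([0.65, -0.0152, 0.0409], 0.88), ([0.5136, -0.2709, 0.0441], 0.58)]
```

The force flipped to -3 N and the hand sank 2 mm, so the holes are over the studs and the carousel's weight hangs on the fingers. Releasing so it can drop.

```bash
python3 -m creep '[[[0,0,0],0],[[0,0,0],0],[[0,0,0],0],[[0,0,0],0],[[0,0,0],0],[[0,0,0.015],0],[[0,0,0.03],0],[[0,0,0.06],0],[[0,0,0.08],0],[[0,0,0.08],0],[[0,0,0.08],0]]' 81 20; python3 look.py h wrist,scene,top boss_top,lug0,hole0
```

```text
time_s: 15.85
position: [0.5344, -0.0422, 0.1631]
ee_rot: [0.034, 3.138, -0.001]
force: [-0.5, -0.0, -0.1]
grip_width: 0.0584
grip_force: 0.0
15.85 [ 0.5344 -0.0422  0.1631] [-0.5 -0.  -0.1]
wrist boss_top [([0.5347, -0.041, 0.1022], 0.65)]
wrist lug0 [([0.6136, -0.0187, 0.0818], 0.85), ([0.4775, 0.0161, 0.0757], 0.84), ([0.5075, -0.1213, 0.0804], 0.6)]
wrist hole0 [([0.5191, -0.0719, 0.0604], 0.75), ([0.5075, -0.0155, 0.0573], 0.66), ([0.5661, -0.0272, 0.0607], 0.58)]
scene boss_top [([0.5326, -0.038, 0.1031], 0.83)]
scene lug0 [([0.614, -0.022, 0.0776], 0.78), ([0.5088, -0.1224, 0.0799], 0.7), ([0.4738, 0.019, 0.0801], 0.6)]
scene hole0 [([0.5688, -0.0304, 0.0574], 0.62), ([0.5214, -0.0793, 0.0565], 0.57), ([0.4721, 0.0143, 0.0761], 0.57)]
top boss_top [([0.5312, -0.043, 0.1014], 0.7)]
top lug0 [([0.5102, -0.1218, 0.0752], 0.88), ([0.4762, 0.02, 0.0732], 0.8), ([0.6111, -0.0164, 0.0804], 0.63)]
top hole0 [([0.5666, -0.033, 0.057], 0.83), ([0.5205, -0.0735, 0.0569], 0.72), ([0.5095, -0.0158, 0.0561], 0.66)]
```

View pics/h_wrist.png

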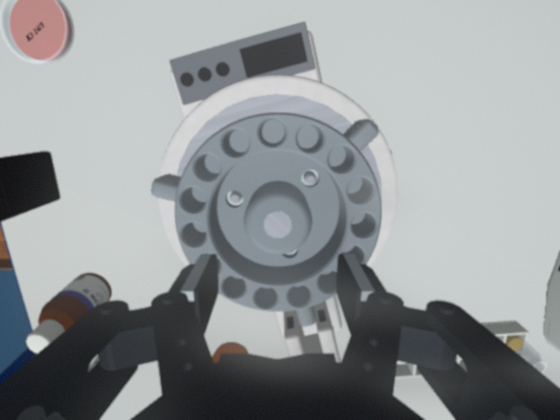

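It dropped: the stud tips show in the holes at (311,177), (236,198) and (290,252), and the boss top is now at about 0.103. I'll close the fingers and press on the boss.

```bash
python3 -m creep '[[[-0.001,0,0],0],[[-0.001,0,0],0],[[-0.001,0,0],0],[[-0.001,0,0],0],[[-0.001,0,0],0],[[-0.001,0,0],0],[[-0.001,0,0],0],[[-0.001,0,0],0],[[-0.001,0,-0.02],0],[[-0.001,0,-0.035],0],[[-0.001,0,-0.045],0],[[-0.001,0,-0.05],0],[[-0.001,0,-0.055],0],[[-0.001,0,-0.055],0],[[-0.001,0,-0.055],0]]' 255 20
```

```text
time_s: 17.7
position: [0.5326, -0.042, 0.1066]
ee_rot: [0.034, 3.141, -0.0]
force: [-0.4, -0.1, 0.1]
grip_width: 0.0004
grip_force: 0.0
```

```bash
python3 -m creep '[[[0.001,0,-0.001],0],[[0.001,0,-0.002],0],[[0.001,0,-0.003],0],[[0.001,0,-0.004],0],[[0.001,0,-0.005],0],[[0.001,0,-0.005],0]]'; python3 -m creep '[[[0,0,-0.001],0],[[0,0,-0.001],0],[[0,0,-0.001],0]]'
```

```text
time_s: 18.2
position: [0.535, -0.0423, 0.1033]
ee_rot: [0.034, 3.138, -0.001]
force: [-0.3, -0.6, 5.8]
grip_width: 0.0
grip_force: 3.0
time_s: 18.45
position: [0.5356, -0.0424, 0.103]
ee_rot: [0.034, 3.136, -0.002]
force: [0.2, 0.7, 6.9]
grip_width: 0.0001
grip_force: 4.0
```

```bash
python3 -m creep '[[[-0.001,0,-0.001],0],[[-0.001,0,-0.002],0],[[-0.001,0,-0.003],0],[[-0.001,0,-0.003],0],[[-0.001,0,-0.003],0]]'
```

```text
time_s: 18.87
position: [0.532, -0.0419, 0.0972]
ee_rot: [-0.034, -3.141, -0.0]
force: [-0.1, -0.0, 0.1]
grip_width: 0.0003
grip_force: 0.0
```

```bash
python3 -m creep '[[[-0.0005,0,-0.001],0],[[-0.0005,0,-0.002],0],[[-0.0005,0,-0.003],0],[[-0.0005,0,-0.003],0],[[-0.0005,0,-0.003],0]]'
```

```text
time_s: 19.28
position: [0.5314, -0.0418, 0.096]
ee_rot: [-0.034, -3.14, -0.0]
force: [-5.2, 0.9, 12.3]
grip_width: 0.0002
grip_force: 6.5
```

```bash
python3 -m creep '[[[0.001,0,-0.001],0],[[0.001,0,-0.002],0],[[0.001,0,-0.003],0],[[0.001,0,-0.003],0]]'; python3 -m creep '[[[0,0,0.02],0],[[0,0,0.05],0],[[0,0,0.09],0],[[0,0,0.13],0],[[-0.03,0,0.17],0],[[-0.06,0,0.2],0],[[-0.1,0,0.2],0],[[-0.1,0,0.2],0],[[-0.1,0,0.2],0],[[-0.1,0,0.2],0]]'; python3 look.py i scene,top boss_top,platter,stop_mid,stop_top,stain_bottle,culture_dish,bench_timer,lug0; python3 -c "
import cv2
a=cv2.imread('pics/i_scene.png');cv2.imwrite('pics/i.png',cv2.resize(a[160:385,150:450],(800,600)))"
```

```text
time_s: 19.62
position: [0.5315, -0.0419, 0.0959]
ee_rot: [-0.033, -3.136, -0.0]
force: [-14.5, 2.6, 30.9]
grip_width: 0.0001
grip_force: 15.4
time_s: 20.45
position: [0.4326, -0.0419, 0.2905]
ee_rot: [0.035, 3.141, 0.0]
force: [-1.4, 0.5, -0.7]
grip_width: 0.0001
grip_force: 0.0
20.45 [ 0.4326 -0.0419  0.2905] [-1.4  0.5 -0.7]
scene boss_top [([0.5326, -0.0405, 0.0956], 0.96), ([0.4171, 0.4572, 0.0014], 0.35)]
scene platter [([0.5107, -0.0164, 0.0513], 0.54), ([0.5337, -0.04, 0.0037], 0.5)]
scene stop_mid [([0.5105, -0.2701, 0.0469], 0.74), ([0.5121, -0.2729, -0.0026], 0.24)]
scene stop_top []
scene stain_bottle [([0.6372, -0.2565, 0.0015], 0.59)]
scene culture_dish [([0.377, -0.251, 0.0007], 0.9)]
scene bench_timer [([0.4164, 0.4558, 0.0031], 0.88), ([0.525, -0.0771, 0.0515], 0.58)]
scene lug0 [([0.4735, 0.0164, 0.0694], 0.96), ([0.6131, -0.0215, 0.0702], 0.64), ([0.5135, -0.1158, 0.0693], 0.6)]
top boss_top [([0.5344, -0.0425, 0.0927], 0.67)]
top platter [([0.5323, -0.0455, 0.0529], 0.82), ([0.3769, -0.2512, -0.0001], 0.7)]
top stop_mid [([0.3787, -0.2498, -0.0037], 0.72)]
top stop_top [([0.5072, -0.0174, 0.0643], 0.54)]
top stain_bottle [([0.6362, -0.2494, -0.0014], 0.65)]
top culture_dish [([0.3785, -0.2486, -0.0022], 0.61)]
top bench_timer [([0.5294, -0.0425, -0.002], 0.41), ([0.5351, -0.043, 0.0519], 0.34)]
top lug0 [([0.4775, 0.0209, 0.0678], 0.95), ([0.6098, -0.0188, 0.0707], 0.79), ([0.5371, -0.0415, 0.0483], 0.59)]
```

View pics/i.png

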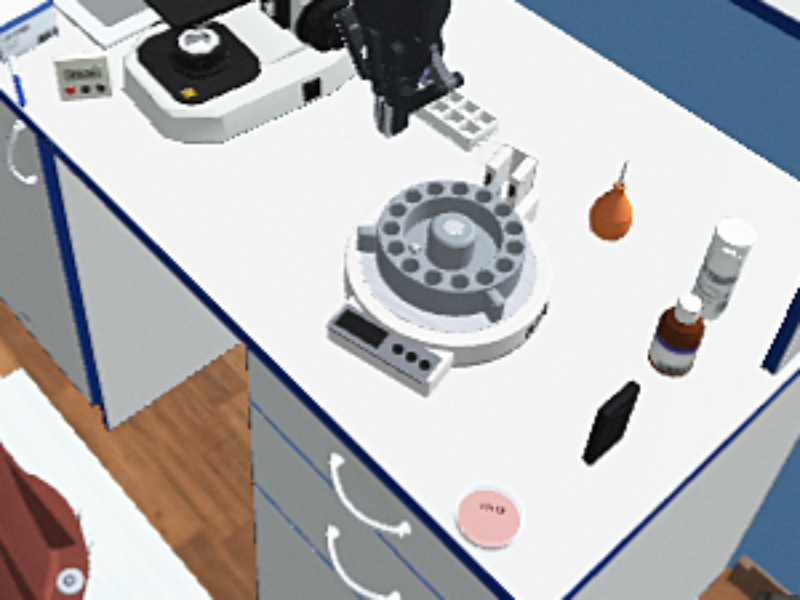

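The carousel sits flat at (450,245) with its boss top at about 0.095 to 0.096 and a lug in front of the slot. The stop stands at (612,425). The bottle, dish and timer haven't moved, and the arm is clear.

```bash
python3 -c "
from workcell import manip;print(manip.hand_in())"
```

```text
the job is handed in; nothing more can be done
None
```

The job is done and handed in: the transport stop stands on the desk about 11 cm from the changer, the carousel is turned and snapped fully home, and the bottle, dish and timer were left undisturbed.

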